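# Fit the reel hub and end cap on the label rewinder

## Robot

A 7-joint arm with a two-finger parallel gripper is mounted at the origin on the work surface. World frame = base frame: x ahead of the robot, y to its left, z up, the work surface at z = 0. Lengths are in m, angles in rad, forces in N, time in s.
With the tool pointing down it reaches from about 0.35 to 0.9 m from the base axis. Payload 19.9 kg.
Tool frame: the origin (TCP) lies between the finger pads; the fingertips stand 19 mm ahead of it and the grasp point (between the pads) is the TCP; z points along the fingers, y is the direction in which the jaws open and shut (so a half turn about z gives the same grasp; the last joint's range is limited). The gripper opens to 94 mm and grips with 3 to 60 N. Pads are 16 mm wide; open, the fingers measure 119 mm over their backs; the gripper's body (75 mm by 177 mm) begins 78 mm behind the grasp point.
Start: joints at [1.274, 0.417, -0.01, 1.614, 0.005, 1.111, -0.053], TCP at [0.158, -0.605, 0.224] pointing down, gripper open.
Joint ranges: [-2.81, 2.81], [-0.39, 2.02], [-1.27, 1.25], [0.06, 2.57], [-1.19, 4.33], [0.19, 2], [-2.82, 2.82]. Speed limits (rad/s): [1.89, 1.89, 2.39, 2.39, 3.01, 3.01, 3.01].

## Interface

Orientations are given as a 3x3 rotation matrix whose columns are the frame's x, y, z axes.
In Python, from rig import robot gives the robot as it stands. Calls block until the motion is done:
- robot.move_ptp(position, orientation): joint-space move of the TCP to a pose.
- robot.move_linear(position, velocity=0.15, frame=None, threshold=None): straight line of the TCP; frame=None keeps the orientation; velocity is the mean speed in m/s. With threshold (N) it stops when the force on the tool has changed by that much, and returns True; else False.
- robot.goto_joints(angles): joint-space move.
- robot.gripper_to(opening): finger opening in m; the grip force is fixed at half the most; returns when the fingers have stopped.
- robot.pause(seconds).
- robot.ik(position, orientation): joint angles nearest the present ones, or None.
- robot.get_state(): the state.
- robot.grab_frame(name): name is "scene" or "side" or "wrist"; returns the picture (400x640x3 uint8, red, green, blue); there is no depth.
- robot.camera_info(name): a dict with "fx", "fy", "cx", "cy" (pixels), "dist" ([k1, k2, p1, p2, k3] as OpenCV has them; the pictures are not rectified), "rvec" (rotation vector, rad) and "tvec" (3), from world to camera coordinates, as OpenCV has them. Camera axes: x right, y down, z forward; pixel columns grow to the right and rows downward; lengths in m; the calibration is good to about 2 mm. A picture is of the moment at which its call begins: read the wrist's pose just before it. camera_info takes no time and is no camera call; for the wrist camera it gives the pose at the moment of the call.
A pose or a line that the arm cannot do raises robot.PlanningError and nothing moves.
- robot.sign_off(): hands the job in, once; it reports no verdict.
The state is a dict: "time": time; "qpos": joint angles; "joint_vel": joint speeds; "effort": joint torques, N m; "ee_pos": TCP position; "tool_rot": TCP orientation; "force": force on the tool from outside, world axes, zero at the start; "moment": the same for the moment, N m; "opening": finger opening in m.
Only numpy, scipy, OpenCV 4.12 (cv2) and the standard library are available. Lean on these libraries where they do the work, as an engineer would, in place of code of your own. Each camera call takes 0.05 s, during which the arm holds its last target.

## Task

Get the label rewinder ready for the next batch of sample tubes: seat the flanged reel hub, flange down, over the spigot on the turntable, and then seat the flanged end cap, flange down, over the spigot on top of the hub, so that both sit fully home and level. Lower them on gently rather than dropping them, and leave the rack of sample tubes where it stands.

Things in the scene. Friction and masses are not known exactly. Their poses are not given: they have to be found in the camera images.
- hub_core (a point): Reel hub, loose, grey, about 0.15 kg, standing flange down: flange 90 mm dia, 8 mm thick; core 44 mm dia up to 48 mm; on top a metal spigot like the rewinder's, 66 mm in all. Told by that spigot. Bore 30 mm dia, 30 mm deep in its underside. Point: on the axis in the core, 30 mm above the underside, where to grip; z is the axis, up. Hub and cap stand left and right of the rewinder, either way round.
- cap_boss (a point): End cap, loose, grey plastic, about 0.11 kg, standing flange down: round flange 90 mm dia, 8 mm thick, and on it a plain flat-topped boss 40 mm dia, 50 mm high in all. Bore 30 mm dia, 30 mm deep in its underside. Point: on the axis in the boss, 30 mm above the underside, where to grip; z is the axis, up.
- spigot (a point): Spigot at the centre of the fixed steel turntable (108 mm dia) on the label rewinder, a low white machine 180 x 160 mm: 22 mm dia for 7 mm, then tapering to 10 mm at the tip, 18 mm high. Point: on its axis at the turntable's face, 60 mm above the bench; z is up. Home, the hub's underside rests on this face and the cap's underside on the hub's core, 48 mm above this face.
- rack_mid (a point): A loose white rack of red-capped sample tubes, 90 x 160 mm and 90 mm high, to be left alone. This point lies at its centre, 45 mm above the bench; its long side is along y, z is up.

How it is judged:
By the outcome, as a careful person would: the job done as asked, in the order asked, and still so for the second after the job is handed in, with the robot touching nothing.
It also fails if it takes over 66 s, if anything falls off the work surface, if the arm or the gripper's body presses on something with over 40 N, if the wrist force passes 120 N, or if a joint passes its speed limit or range.

## Working session

There is one attempt and no reset: what is moved stays moved. The work goes in short steps, each a Python script; the robot and the scene stay as the last script left them, time stands still between calls to the robot, and variables do not carry over. Pictures are saved under pics/ and viewed, and the job is handed in when it is done.

```bash
mkdir -p pics; ls
python3 - <<'E'
from rig import robot
import cv2,numpy as np
s=robot.get_state();print(s['time'],s['ee_pos'],s['opening'],s['force'])
for n in ["scene","side","wrist"]:
    i=robot.camera_info(n);im=robot.grab_frame(n);cv2.imwrite(f'pics/{n}0.png',im[:,:,::-1]);print(n,i)
    R=cv2.Rodrigues(np.array(i['rvec'],float))[0];print(-R.T@np.array(i['tvec']).ravel())
E
```

```text
pics
0.0 [ 0.15806512 -0.60430748  0.22383938] 0.0939031194144008 [-0.31320876 -0.65556404 -0.25609215]
scene {'fx': 389.40098403955864, 'fy': 389.40098403955864, 'cx': 325.72030308221247, 'cy': 201.72724284525898, 'dist': array([-0.0299575,  0.       ,  0.       ,  0.       ,  0.       ]), 'rvec': array([ 0.79362684,  2.72659258, -0.87554193]), 'tvec': array([ 0.48459156, -0.18773658,  1.11740102])}
[0.83894628 0.41818602 0.7999679 ]
side {'fx': 408.0887975898005, 'fy': 408.0887975898005, 'cx': 315.7938900390254, 'cy': 198.92352114932126, 'dist': array([-0.09143379,  0.        ,  0.        ,  0.        ,  0.        ]), 'rvec': array([ 0.86451612, -2.55269654,  1.09548709]), 'tvec': array([0.4625239 , 0.31275961, 0.91118146])}
[0.11802755 0.63897586 0.84839726]
wrist {'fx': 358.5600153401589, 'fy': 358.5600153401589, 'cx': 322.60682811218265, 'cy': 193.79507133329983, 'dist': array([-0.03164059,  0.        ,  0.        ,  0.        ,  0.        ]), 'rvec': array([-2.31036363,  1.78286189,  0.24383895]), 'tvec': array([-0.6260869 , -0.02791173,  0.39209597])}
[ 0.23405035 -0.58634624  0.38460582]
```

View pics/scene0.png

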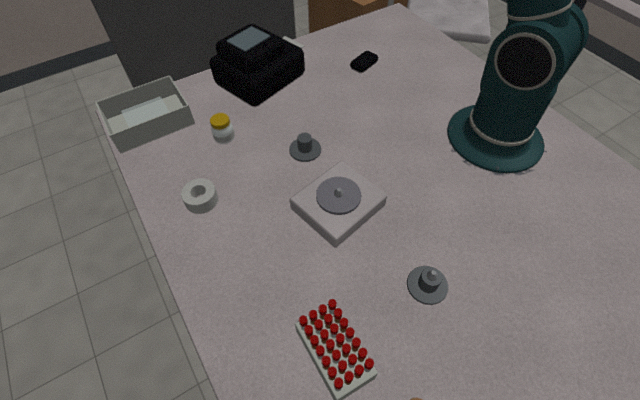

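View pics/side0.png

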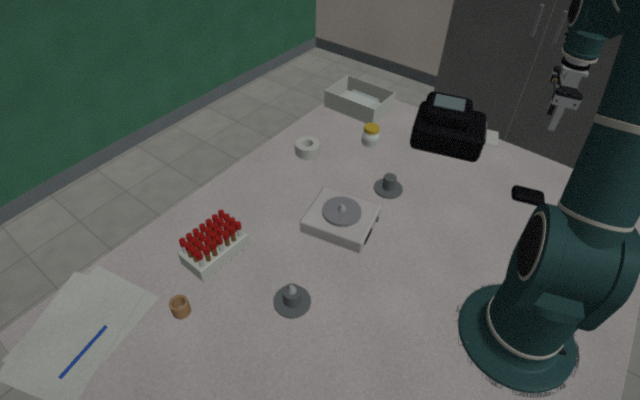

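View pics/wrist0.png

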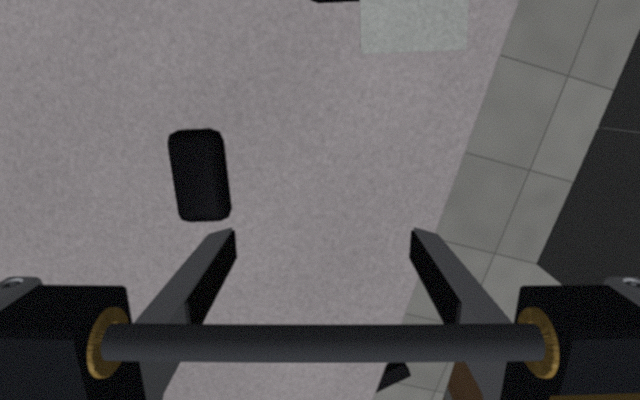

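The scene picture shows the hub (with its spigot) at (430,283), the plain cap at (305,148) and the turntable at (339,195). In the side picture they are at (292,298), (389,187) and (342,211). The rack is at (337,345) in the scene picture. Next I'll rectify each object onto its own height plane and fit circles of the known radius.

```bash
cat > h.py <<'E'
import cv2,numpy as np
from scipy.optimize import least_squares
def KD(i): return np.array([[i['fx'],0,i['cx']],[0,i['fy'],i['cy']],[0,0,1.]]),np.array(i['dist'],float)
def toplane(i,uv,z):
    K,D=KD(i);n=cv2.undistortPoints(np.array(uv,float).reshape(-1,1,2),K,D).reshape(-1,2)
    R=cv2.Rodrigues(np.array(i['rvec'],float))[0];c=-R.T@np.array(i['tvec'],float).ravel()
    d=np.c_[n,np.ones(len(n))]@R
    return c+d*((z-c[2])/d[:,2])[:,None]
def proj(i,P):
    K,D=KD(i);return cv2.projectPoints(np.array(P,float).reshape(-1,1,3),np.array(i['rvec'],float),np.array(i['tvec'],float),K,D)[0].reshape(-1,2)
def fit(P,r=None):
    c0=P[:,:2].mean(0)
    if r: 
        s=least_squares(lambda p:np.hypot(*(P[:,:2]-p).T)-r,c0,loss='cauchy',f_scale=.0015);e=s.fun
        return s.x,r,np.median(abs(e)),(abs(e)<.003).mean()
    s=least_squares(lambda p:np.hypot(*(P[:,:2]-p[:2]).T)-p[2],[*c0,.04],loss='cauchy',f_scale=.0015)
    return s.x[:2],s.x[2],np.median(abs(s.fun)),(abs(s.fun)<.003).mean()
E
python3 - <<'E'
from h import *;from rig import robot
B={'scene':dict(hub=(400,255,60,60),cap=(280,122,50,48),tab=(309,170,62,52)),
'side':dict(hub=(264,275,60,55),cap=(366,166,50,40),tab=(314,192,56,40))}
rows=[]
for n in B:
    im=cv2.imread(f'pics/{n}0.png');i=robot.camera_info(n)
    for o,(x,y,w,h) in B[n].items():
        c=im[y:y+h,x:x+w];g=cv2.GaussianBlur(cv2.cvtColor(c,cv2.COLOR_BGR2GRAY),(3,3),0)
        t,m=cv2.threshold(g,0,255,cv2.THRESH_BINARY_INV+cv2.THRESH_OTSU)
        cs,_=cv2.findContours(m,cv2.RETR_EXTERNAL,cv2.CHAIN_APPROX_NONE);k=max(cs,key=cv2.contourArea).reshape(-1,2)+[x,y]
        z,r=(.06,.054) if o=='tab' else (.008,.045)
        P=toplane(i,k,z);print(n,o,t,len(k),fit(P,r),fit(P))
        v=c.copy();cv2.drawContours(v,[k-[x,y]],-1,(0,0,255),1);rows.append(cv2.resize(np.hstack([c,v]),(400,190),interpolation=cv2.INTER_NEAREST))
cv2.imwrite('pics/seg.png',np.hstack([np.vstack(rows[:3]),np.vstack(rows[3:])]))
E
```

```text
scene hub 105.0 113 (array([0.46938177, 0.2443393 ]), 0.045, np.float64(0.0006754674157307405), np.float64(1.0)) (array([0.46942771, 0.24438323]), np.float64(0.0443491909942331), np.float64(0.0004499215340666024), np.float64(1.0))
scene cap 98.0 84 (array([ 0.48827918, -0.24383559]), 0.045, np.float64(0.0013533164606913256), np.float64(0.75)) (array([ 0.4884613 , -0.24359941]), np.float64(0.04455448934991648), np.float64(0.0011992650663201314), np.float64(0.7738095238095238))
scene tab 114.0 119 (array([ 0.52053487, -0.02981864]), 0.054, np.float64(0.0008777941738044998), np.float64(1.0)) (array([ 0.52045503, -0.02985684]), np.float64(0.05452461261250646), np.float64(0.0007238785711851242), np.float64(1.0))
side hub 105.0 99 (array([0.46701689, 0.24489355]), 0.045, np.float64(0.0009711343109931256), np.float64(0.9797979797979798)) (array([0.46687302, 0.24496375]), np.float64(0.04451262940513516), np.float64(0.0006955007268312427), np.float64(0.9494949494949495))
side cap 104.0 74 (array([ 0.48578677, -0.24409873]), 0.045, np.float64(0.001833711916491551), np.float64(0.7297297297297297)) (array([ 0.48558641, -0.24374322]), np.float64(0.044453254250018934), np.float64(0.0015252253304281309), np.float64(0.7432432432432432))
side tab 118.0 100 (array([ 0.51671197, -0.02903714]), 0.054, np.float64(0.0016330021361640468), np.float64(0.91)) (array([ 0.51686505, -0.02891628]), np.float64(0.05512124102709099), np.float64(0.0009960291246931367), np.float64(0.89))
```

View pics/seg.png

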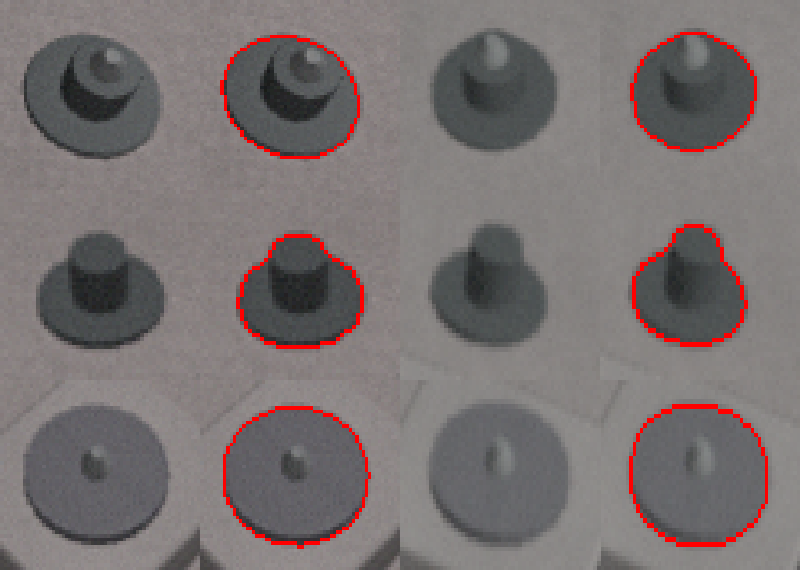

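Run:
```python
from h import *;from rig import robot
s=robot.get_state();print(np.round(s['tool_rot'],3))
i=robot.camera_info('scene')
im=cv2.imread('pics/scene0.png');h=cv2.cvtColor(im,cv2.COLOR_BGR2HSV)
m=((h[...,0]<8)|(h[...,0]>172))&(h[...,1]>150)&(h[...,2]>60)
m[:290]=0;v,u=np.nonzero(m);P=toplane(i,np.c_[u,v],.088);print('rack',P.min(0),P.max(0),P.mean(0))
q=s['qpos']
for n,p in dict(hub=(.468,.2446),tab=(.5185,-.0295),cap=(.487,-.244)).items():
  for yaw in np.arange(-180,180,30):
    a=np.radians(yaw);R=np.array([[np.cos(a),np.sin(a),0],[np.sin(a),-np.cos(a),0],[0,0,-1]])
    o=[robot.ik([*p,z],R) for z in (.03,.138,.25)]
    print(n,yaw,[None if x is None else np.round(x,2).tolist() for x in o][1:2],[x is not None for x in o])
```

```text
[[ 0.967  0.253 -0.   ]
 [ 0.253 -0.967  0.001]
 [-0.    -0.001 -1.   ]]
rack [0.67610403 0.18393544 0.088     ] [0.7582668 0.3274134 0.088    ] [0.71772329 0.25774004 0.088     ]
hub -180 [[0.22, 0.53, -0.97, 1.91, 0.53, 0.98, 0.58]] [True, True, True]
hub -150 [[0.29, 0.59, -1.08, 1.91, 0.62, 1.02, 1.03]] [True, True, True]
hub -120 [[0.29, 0.59, -1.08, 1.91, 0.62, 1.02, 1.56]] [True, True, True]
hub -90 [[0.29, 0.59, -1.08, 1.91, 0.62, 1.02, 2.08]] [True, True, True]
hub -60 [[-1.36, 0.59, 1.09, 1.96, -0.63, 0.98, -2.59]] [True, True, True]
hub -30 [[-0.98, 0.39, 0.53, 1.95, -0.26, 0.87, -2.4]] [True, True, True]
hub 0 [[0.29, 0.59, -1.08, 1.91, 0.61, 1.02, -2.63]] [True, True, True]
hub 30 [[0.04, 0.44, -0.71, 1.92, 0.36, 0.92, -1.9]] [True, True, True]
hub 60 [[0.05, 0.44, -0.73, 1.92, 0.37, 0.92, -1.38]] [True, True, True]
hub 90 [[0.15, 0.49, -0.87, 1.91, 0.46, 0.95, -0.93]] [True, True, True]
hub 120 [[0.18, 0.5, -0.9, 1.91, 0.48, 0.96, -0.43]] [True, True, True]
hub 150 [[0.2, 0.52, -0.94, 1.91, 0.51, 0.97, 0.07]] [True, True, True]
tab -180 [[0.72, 0.49, -0.91, 1.93, 0.47, 
[... 1011 characters left out ...]
 1.87, 0.64, 1.05, 2.49]] [True, True, True]
cap -90 [[0.36, 0.38, 0.06, 1.9, -0.03, 0.87, -2.71]] [True, True, True]
cap -60 [[0.44, 0.38, -0.04, 1.89, 0.02, 0.87, -2.23]] [True, True, True]
cap -30 [[0.51, 0.38, -0.12, 1.89, 0.06, 0.87, -1.74]] [True, True, True]
cap 0 [[0.59, 0.39, -0.22, 1.89, 0.11, 0.88, -1.26]] [True, True, True]
cap 30 [[0.66, 0.39, -0.31, 1.89, 0.15, 0.88, -0.77]] [True, True, True]
cap 60 [[0.74, 0.41, -0.41, 1.88, 0.21, 0.89, -0.29]] [True, True, True]
cap 90 [[0.82, 0.42, -0.51, 1.88, 0.26, 0.9, 0.18]] [True, True, True]
cap 120 [[0.86, 0.43, -0.56, 1.88, 0.28, 0.91, 0.69]] [True, True, True]
cap 150 [[0.89, 0.44, -0.59, 1.88, 0.31, 0.91, 1.19]] [True, True, True]
```

```bash
cat >> h.py <<'E'
def Ry(yaw):
    a=np.radians(yaw);return np.array([[np.cos(a),np.sin(a),0],[np.sin(a),-np.cos(a),0],[0,0,-1.]])
E
python3 - <<'E'
from h import *;from rig import robot
p=robot.get_state()['ee_pos'];robot.move_linear([p[0],p[1],.3])
R=Ry(90)
robot.move_ptp([.487,-.244-.09,.2],R);cv2.imwrite('pics/w_cap.png',robot.grab_frame('wrist')[:,:,::-1]);np.save('i_cap.npy',robot.camera_info('wrist'))
robot.move_ptp([.5185,-.0295-.09,.25],R);cv2.imwrite('pics/w_tab.png',robot.grab_frame('wrist')[:,:,::-1]);np.save('i_tab.npy',robot.camera_info('wrist'))
robot.move_ptp([.468,.2446-.09,.2],R);cv2.imwrite('pics/w_hub.png',robot.grab_frame('wrist')[:,:,::-1]);np.save('i_hub.npy',robot.camera_info('wrist'))
s=robot.get_state();print(s['time'],s['ee_pos'],s['qpos'])
cv2.imwrite('pics/w_all.png',np.hstack([cv2.resize(cv2.imread(f'pics/w_{k}.png'),(400,250)) for k in('cap','tab')]));
E
```

```text
4.5417 [0.46880653 0.15310591 0.20005352] [ 0.23676664  0.27596824 -0.71083985  1.94196117  0.21337031  0.99868203
 -0.57423635]
```

View pics/w_all.png

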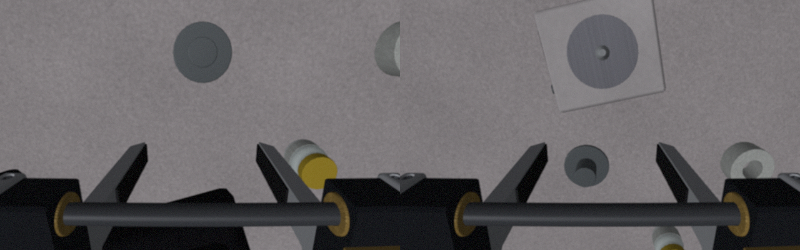

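View pics/w_hub.png

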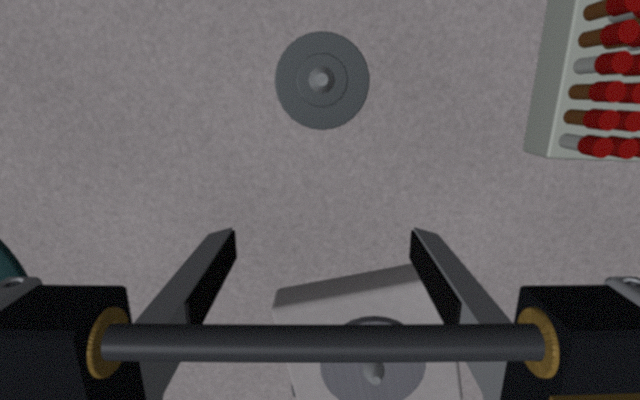

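The wrist pictures show the cap near (324,82), the turntable near (323,83) and the hub at (322,80), each seen almost straight down. I'll fit circles to these as well.

Run:
```python
from h import *
B=dict(hub=(255,15,130,130),cap=(255,15,135,135),tab=(257,10,130,145))
for o,(x,y,w,h) in B.items():
    im=cv2.imread(f'pics/w_{o}.png');i=np.load(f'i_{o}.npy',allow_pickle=True).item()
    c=im[y:y+h,x:x+w];g=cv2.GaussianBlur(cv2.cvtColor(c,cv2.COLOR_BGR2GRAY),(3,3),0)
    t,m=cv2.threshold(g,0,255,cv2.THRESH_BINARY_INV+cv2.THRESH_OTSU)
    cs,_=cv2.findContours(m,cv2.RETR_EXTERNAL,cv2.CHAIN_APPROX_NONE);k=max(cs,key=cv2.contourArea).reshape(-1,2)+[x,y]
    z=.06 if o=='tab' else .008
    P=toplane(i,k,z);print(o,t,len(k),fit(P,.054 if o=='tab' else .045),fit(P))
```

```text
hub 99.0 273 (array([0.46923767, 0.24118498]), 0.045, np.float64(0.0007563344309834061), np.float64(1.0)) (array([0.46924415, 0.24122823]), np.float64(0.04419359144565575), np.float64(0.00022067665851308732), np.float64(1.0))
cap 101.0 272 (array([ 0.48844545, -0.25021022]), 0.045, np.float64(0.0007200350438916446), np.float64(1.0)) (array([ 0.48845338, -0.2501687 ]), np.float64(0.04425813762397818), np.float64(0.00023686884076470557), np.float64(1.0))
tab 113.0 331 (array([ 0.52005662, -0.03612339]), 0.054, np.float64(0.0007065514010261842), np.float64(1.0)) (array([ 0.52005738, -0.03607742]), np.float64(0.05329096620463767), np.float64(0.00023008907112526816), np.float64(1.0))
```

The wrist y values differ from the fixed cameras by 3 to 6 mm. I read the pose after the picture, and the arm may still have been settling. I'll retake it with the arm settled.

```bash
cat >> h.py <<'E'
def seg(im,i,box,z,r):
    x,y,w,h=box;c=im[y:y+h,x:x+w];g=cv2.GaussianBlur(cv2.cvtColor(c,cv2.COLOR_BGR2GRAY),(3,3),0)
    t,m=cv2.threshold(g,0,255,cv2.THRESH_BINARY_INV+cv2.THRESH_OTSU)
    cs,_=cv2.findContours(m,cv2.RETR_EXTERNAL,cv2.CHAIN_APPROX_NONE);k=max(cs,key=cv2.contourArea).reshape(-1,2)+[x,y]
    return fit(toplane(i,k,z),r),k
E
python3 - <<'E'
from h import *;from rig import robot
print(robot.get_state()['ee_pos'])
robot.pause(.3)
s=robot.get_state();i=robot.camera_info('wrist');im=robot.grab_frame('wrist')[:,:,::-1].copy();print(s['ee_pos'],np.round(s['tool_rot'],4).tolist(),abs(s['joint_vel']).max())
print(seg(im,i,(255,15,130,130),.008,.045)[0], toplane(i,[[i['cx'],i['cy']]],.008))
j=robot.camera_info('wrist');print(i['tvec']-j['tvec'])
R=cv2.Rodrigues(i['rvec'])[0];print(-R.T@i['tvec'],R[2])
cv2.imwrite('pics/w_hub2.png',im)
E
```

```text
[0.46880653 0.15310591 0.20005352]
[0.46822069 0.15416011 0.20004668] [[0.0008, 1.0, 0.0001], [1.0, -0.0008, -0.0], [-0.0, 0.0001, -1.0]] 0.005460444794809836
(array([0.46903057, 0.24123492]), 0.045, np.float64(0.0008444330130806185), np.float64(1.0)) [[0.46901005 0.13266117 0.008     ]]
[-3.21214258e-05 -1.63237806e-05 -4.34781658e-06]
[0.46902807 0.23040259 0.3607507 ] [-4.92461794e-05 -2.67022717e-01 -9.63690233e-01]
```

Still a 3 mm disagreement in y. Closing the jaws at two yaws will centre the hub on the TCP mechanically, and that gives me a reference for the cameras' biases.

Run:
```python
from h import *;from rig import robot
p=[.4687,.2435]
robot.move_ptp([*p,.12],Ry(0))
print(robot.move_linear([*p,.031],velocity=.08,threshold=8))
robot.gripper_to(.03);s=robot.get_state();print(s['ee_pos'],s['opening'],s['force'])
robot.gripper_to(.09)
robot.move_linear([*p,.10],velocity=.15)
robot.pause(.2)
for n,b in dict(scene=(400,255,60,60),side=(264,275,60,55)).items():
    im=robot.grab_frame(n)[:,:,::-1].copy();cv2.imwrite(f'pics/{n}1.png',im)
s=robot.get_state();print(s['time'],s['ee_pos'])
```

```text
False
[0.46864135 0.24346427 0.03096923] 0.0435697707074642 [ 0.49875808 -0.90741084 -0.35316563]
10.3333 [0.46839164 0.24341189 0.09935712]
```

Opening is 43.6 mm on a 44 mm core. That centres y at 0.2435. Now I'll grip along x and lift.

Run:
```python
from h import *;from rig import robot
p=[.4687,.2435]
robot.move_ptp([*p,.10],Ry(90))
print(robot.move_linear([*p,.031],velocity=.08,threshold=8))
robot.gripper_to(.03);s=robot.get_state();print(s['ee_pos'],s['opening'],s['force'])
im=robot.grab_frame('scene')[:,:,::-1].copy();cv2.imwrite('pics/scene2.png',im)
im2=robot.grab_frame('side')[:,:,::-1].copy();cv2.imwrite('pics/side2.png',im2)
robot.move_linear([*p,.13],velocity=.12)
robot.move_linear([.5185,-.0295,.20],velocity=.2)
robot.pause(.3)
for n in('scene','side'):cv2.imwrite(f'pics/{n}3.png',robot.grab_frame(n)[:,:,::-1])
s=robot.get_state();print(s['time'],s['ee_pos'],s['opening'],s['force'],np.round(s['qpos'],2))
a=[cv2.imread(f'pics/{n}3.png') for n in('scene','side')]
cv2.imwrite('pics/c3.png',np.hstack([cv2.resize(a[0][90:270,250:430],(400,400)),cv2.resize(a[1][110:290,250:430],(400,400))]))
```

```text
False
[0.46867206 0.24346328 0.03099981] 0.043714993961530176 [ 0.2246201  -0.42552807  0.61149385]
16.4833 [ 0.51847336 -0.02936583  0.19998491] 0.043430817585178534 [-0.89368423  0.03184587 -2.41988978] [ 0.64  0.34 -0.77  1.88  0.28  1.03 -0.25]
```

View pics/c3.png

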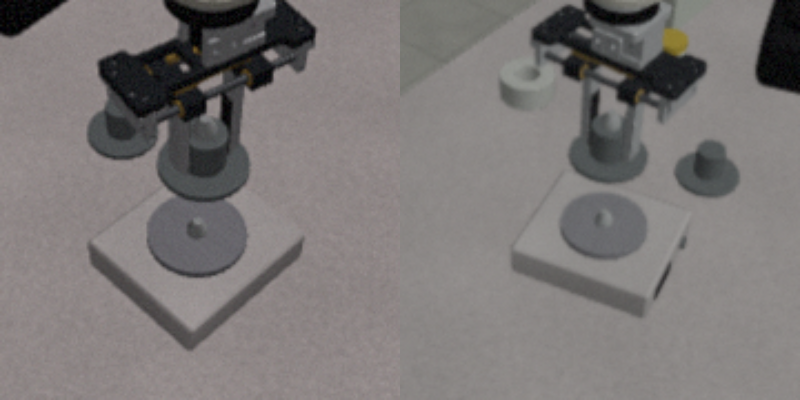

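Run:
```python
from h import *;from rig import robot
P=np.array([.51847,-.02937,.169])
R=[]
for n in('scene','side'):
    im=cv2.imread(f'pics/{n}3.png');i=robot.camera_info(n)
    print(n,'held tip',proj(i,P+[0,0,.066]),'flange bot',proj(i,P),'table tip',proj(i,[.5185,-.0295,.078]),'base',proj(i,[.5185,-.0295,.06]))
    th=np.linspace(0,2*np.pi,72)
    v=cv2.resize(im,None,fx=8,fy=8,interpolation=cv2.INTER_CUBIC)
    for c,r,z,col in ((P,.045,.169,(0,0,255)),(P,.045,.177,(0,255,255)),((.5185,-.0295),.054,.06,(0,255,0)),((.5185,-.0295),.011,.06,(0,255,0)),((.5185,-.0295),.005,.078,(255,0,0)),(P,.005,.235,(255,0,255))):
        q=proj(i,np.c_[c[0]+r*np.cos(th),c[1]+r*np.sin(th),th*0+z])
        cv2.polylines(v,[((q+.5)*8).astype(int)],True,col,1)
    x,y=(320,138) if n=='scene' else (315,155)
    v=v[y*8:y*8+600,x*8:x*8+400];R.append(v)
cv2.imwrite('pics/ov3.png',np.hstack(R))
```

```text
scene held tip [[341.20599414 142.7003635 ]] flange bot [[340.24700261 164.43078058]] table tip [[339.06499071 190.16900927]] base [[338.86135907 194.77793322]]
side held tip [[344.928162   159.87096083]] flange bot [[343.1640807 180.3978034]] table tip [[340.97219864 205.88644502]] base [[340.56269203 210.58981075]]
```

View pics/ov3.png

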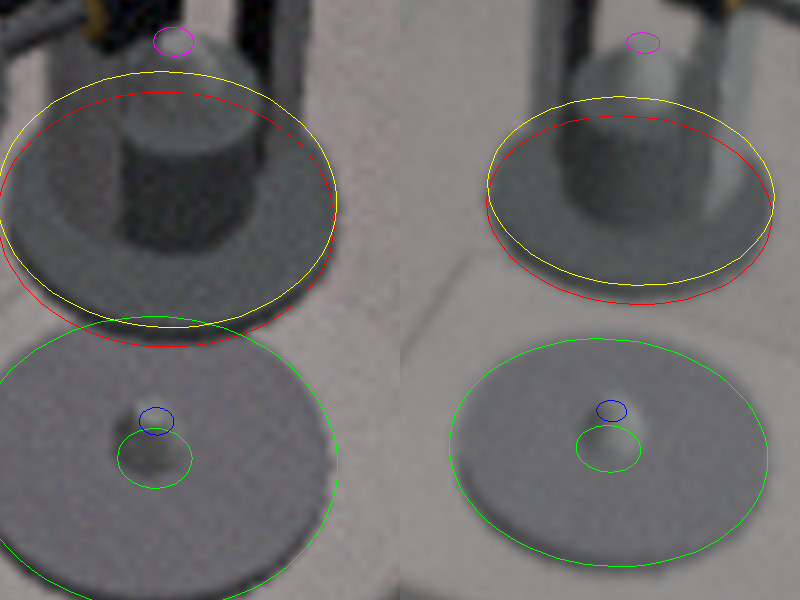

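Run:
```python
from h import *;from rig import robot
R=[]
for n,(x,y,w,h) in dict(scene=(305,166,70,58),side=(310,186,66,52)).items():
    im=cv2.imread(f'pics/{n}0.png');i=robot.camera_info(n);g=cv2.GaussianBlur(cv2.cvtColor(im,cv2.COLOR_BGR2GRAY),(3,3),0).astype(float)
    # radial edges: face -> brighter (machine) or darker (rim): first strong change outward
    c=np.array([.5187,-.031]);
    for it in range(4):
        pts=[]
        for a in np.radians(np.arange(0,360,5)):
            rr=np.arange(.044,.064,.0005);q=proj(i,np.c_[c[0]+rr*np.cos(a),c[1]+rr*np.sin(a),rr*0+.06]).astype(np.float32)
            pr=cv2.remap(g.astype(np.float32),q[:,0].reshape(1,-1),q[:,1].reshape(1,-1),cv2.INTER_LINEAR)[0]
            d=np.gradient(pr);k=np.nonzero(abs(d)>.5*abs(d).max())[0][0]
            while k+1<len(d) and abs(d[k+1])>abs(d[k]):k+=1
            pts.append([c[0]+rr[k]*np.cos(a),c[1]+rr[k]*np.sin(a)])
        P=np.array(pts);f=fit(P,.054);c=f[0]
    print(n,f,fit(P)[:2], 'spigot base guess',toplane(i,[[337.95,193.0]] if n=='scene' else [[341.5,209.5]],.06))
```

```text
scene (array([ 0.52025586, -0.0302885 ]), 0.054, np.float64(0.0012425321224435147), np.float64(0.8611111111111112)) (array([ 0.52031638, -0.0301836 ]), np.float64(0.05432908094635043)) spigot base guess [[ 0.51741757 -0.03504534  0.06      ]]
side (array([ 0.51662191, -0.02928972]), 0.054, np.float64(0.0012484398162738997), np.float64(0.9166666666666666)) (array([ 0.51662578, -0.02933231]), np.float64(0.05412989354541777)) spigot base guess [[ 0.51883909 -0.0345003   0.06      ]]
```

Run:
```python
from h import *;from rig import robot
t=[.519,-.0325]
robot.move_linear([*t,.115],velocity=.15)
robot.pause(.2)
f0=robot.get_state()['force'];print(f0)
for z in (.104,.098,.0935):
    hit=robot.move_linear([*t,z],velocity=.03,threshold=5)
    s=robot.get_state();print(z,hit,s['ee_pos'],s['force']-f0)
    if hit:break
for n in('scene','side'):cv2.imwrite(f'pics/{n}4.png',robot.grab_frame(n)[:,:,::-1])
a=[cv2.imread(f'pics/{n}4.png') for n in('scene','side')]
cv2.imwrite('pics/c4.png',np.hstack([cv2.resize(a[0][130:260,275:405],(400,400)),cv2.resize(a[1][140:270,280:410],(400,400))]))
print(robot.get_state()['time'])
```

```text
[ 0.59500827  0.57098609 -1.79300095]
0.104 False [ 0.51893784 -0.03241016  0.10387289] [0.30447527 0.10448423 1.59655118]
0.098 False [ 0.518891   -0.03245379  0.09780977] [-1.03121896 -0.64419238  0.60284545]
0.0935 False [ 0.51888028 -0.03247826  0.09330791] [ 0.04911625 -1.15218562  1.4277842 ]
18.6667
```

View pics/c4.png

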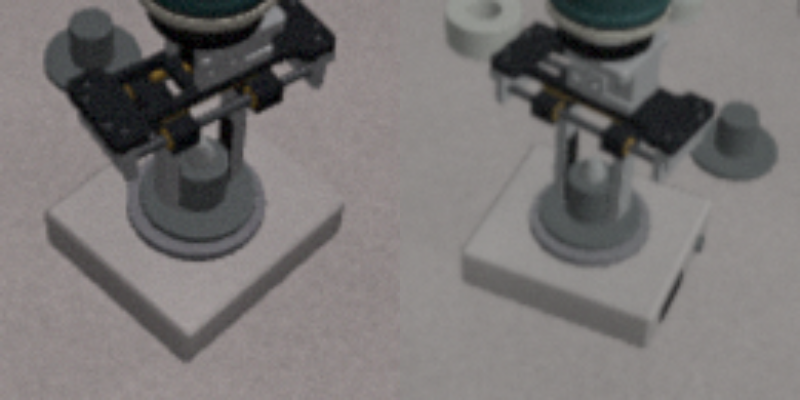

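The hub went down over the spigot without touching it, and the picture shows it nearly concentric with the turntable. I'll lower it until contact and release.

Run:
```python
from h import *;from rig import robot
t=[.519,-.0325]
hit=robot.move_linear([*t,.088],velocity=.015,threshold=4);s=robot.get_state();print(hit,s['ee_pos'],s['force'],s['time'])
robot.gripper_to(.052);robot.gripper_to(.09)
s=robot.get_state();print(s['ee_pos'],s['force'])
robot.move_linear([*t,.20],velocity=.2)
robot.move_linear([.5,-.15,.22],velocity=.3)
robot.pause(.2)
i=robot.camera_info('wrist');
for n in('scene','side','wrist'):cv2.imwrite(f'pics/{n}5.png',robot.grab_frame(n)[:,:,::-1])
np.save('i_w5.npy',i)
a=[cv2.imread(f'pics/{n}5.png') for n in('scene','side')]
cv2.imwrite('pics/c5.png',np.hstack([cv2.resize(a[0][130:260,275:405],(400,400)),cv2.resize(a[1][140:270,280:410],(400,400))]))
print(robot.get_state()['time'])
```

```text
True [ 0.51923672 -0.03251499  0.09072483] [-0.48104896 -0.09144918  4.14754379] 18.9583
[ 0.51881896 -0.03253589  0.09046681] [ 1.54958636 -0.23854025  0.01407628]
21.6833
```

View pics/c5.png

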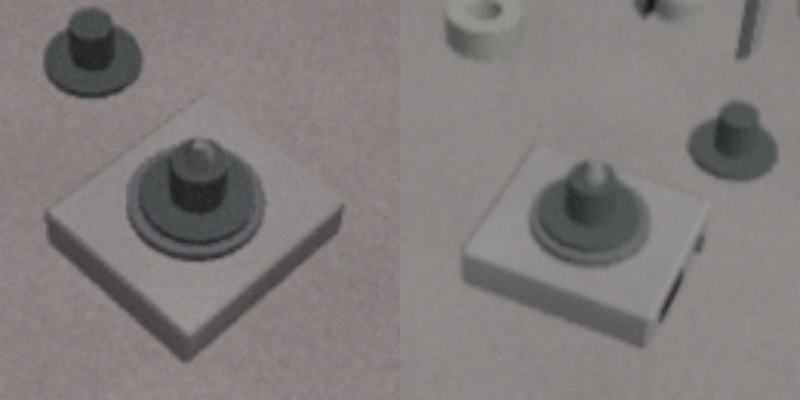

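View pics/wrist5.png

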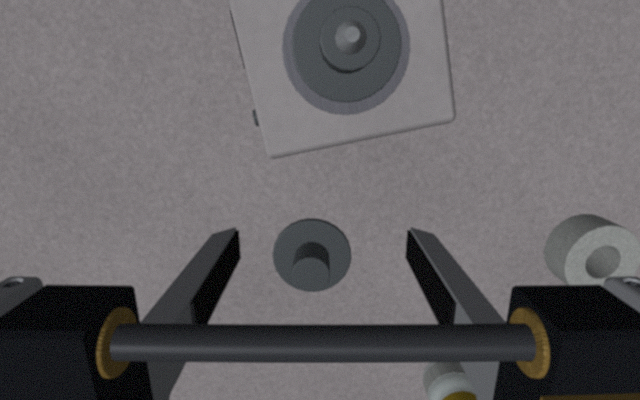

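The hub is home: contact came at TCP z 0.0907 with the grip 31 mm above the underside, which puts the underside at 0.0597. Now the cap, using the same two-way centring.

Run:
```python
from h import *;from rig import robot
p=[.4878,-.2465]
robot.move_ptp([*p,.12],Ry(90))
print(robot.move_linear([*p,.031],velocity=.08,threshold=8))
robot.gripper_to(.03);s=robot.get_state();print(s['ee_pos'],s['opening'],s['force'])
robot.gripper_to(.09)
robot.move_linear([*p,.075],velocity=.15)
robot.move_ptp([*p,.075],Ry(0))
print(robot.move_linear([*p,.031],velocity=.08,threshold=8))
robot.gripper_to(.03);s=robot.get_state();print(s['ee_pos'],s['opening'],s['force'])
robot.move_linear([*p,.22],velocity=.15)
t=[.519,-.0325]
robot.move_linear([*t,.22],velocity=.2)
robot.move_linear([*t,.165],velocity=.1)
robot.pause(.2)
for n in('scene','side'):cv2.imwrite(f'pics/{n}6.png',robot.grab_frame(n)[:,:,::-1])
a=[cv2.imread(f'pics/{n}6.png') for n in('scene','side')]
cv2.imwrite('pics/c6.png',np.hstack([cv2.resize(a[0][120:250,275:405],(400,400)),cv2.resize(a[1][130:260,280:410],(400,400))]))
s=robot.get_state();print(s['time'],s['ee_pos'],s['opening'],s['force'])
```

```text
False
[ 0.48780332 -0.24648794  0.03098443] 0.03962198759384457 [0.17167554 0.33811799 0.44442583]
False
[ 0.4877896  -0.24656006  0.03102017] 0.03952028011748104 [-0.42243843 -0.85806159  0.41333412]
32.1917 [ 0.51917205 -0.03251878  0.16538233] 0.03956205052352929 [-0.06645576 -0.49706901 -0.51857295]
```

View pics/c6.png

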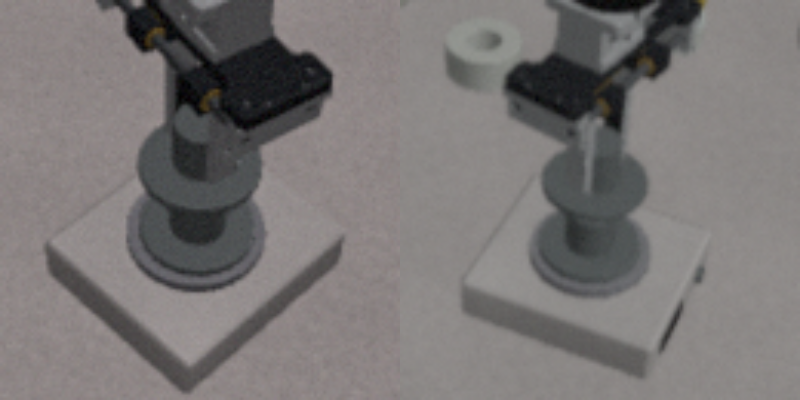

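The cap is level and directly over the hub. I'll lower it until contact.

Run:
```python
from h import *;from rig import robot
t=[.519,-.0325]
f0=robot.get_state()['force']
hit=False
for z in (.155,.148,.142):
    hit=robot.move_linear([*t,z],velocity=.03,threshold=5)
    s=robot.get_state();print(z,hit,s['ee_pos'],s['force']-f0)
    if hit:break
if not hit:
    hit=robot.move_linear([*t,.1365],velocity=.015,threshold=4);s=robot.get_state();print(hit,s['ee_pos'],s['force'],s['time'])
    if s['ee_pos'][2]<.1402:
        robot.gripper_to(.048);robot.gripper_to(.09)
        robot.move_linear([*t,.25],velocity=.2)
        robot.move_linear([.5,-.25,.27],velocity=.25);robot.pause(.2)
for n in('scene','side'):cv2.imwrite(f'pics/{n}7.png',robot.grab_frame(n)[:,:,::-1])
a=[cv2.imread(f'pics/{n}7.png') for n in('scene','side')]
cv2.imwrite('pics/c7.png',np.hstack([cv2.resize(a[0][120:250,275:405],(400,400)),cv2.resize(a[1][130:260,280:410],(400,400))]))
h=cv2.cvtColor(a[0],cv2.COLOR_BGR2HSV);m=((h[...,0]<8)|(h[...,0]>172))&(h[...,1]>150)&(h[...,2]>60)
m[:290]=0;v,u=np.nonzero(m);P=toplane(robot.camera_info('scene'),np.c_[u,v],.088);print('rack',P.min(0),P.max(0),P.mean(0))
s=robot.get_state();print(s['time'],s['ee_pos'],s['opening'],s['force'])
```

```text
0.155 False [ 0.51890751 -0.03249379  0.15479641] [ 1.20941909  1.91035568 -0.11792354]
0.148 False [ 0.5188944  -0.03251181  0.14781068] [ 0.00666019  1.41300745 -0.10799703]
0.142 False [ 0.51888379 -0.03251354  0.14180151] [ 0.17377601  0.78328847 -1.58100247]
True [ 0.51923435 -0.03248212  0.13891813] [-0.82534974  0.2559516   6.39483111] 33.7167
rack [0.67610403 0.18393544 0.088     ] [0.75912503 0.32740484 0.088     ] [0.71817731 0.2580407  0.088     ]
36.925 [ 0.50015175 -0.24935729  0.27003267] 0.08977630954052797 [-0.17900118 -0.34346986  0.20808192]
```

View pics/c7.png

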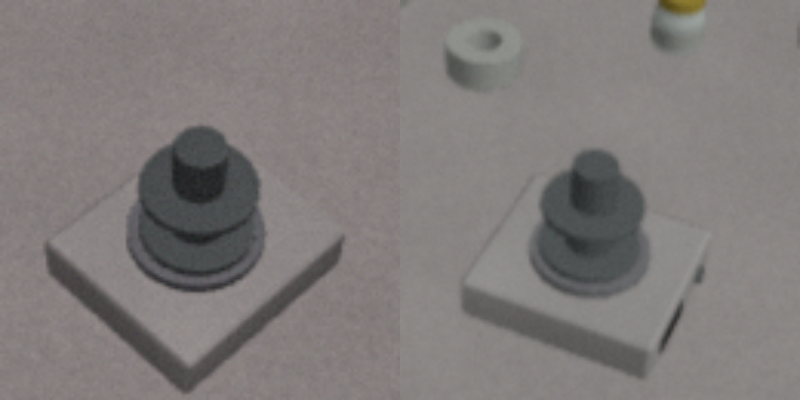

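The cap is home: contact came at TCP z 0.1389, expected 0.139. In both views the stack stands level and concentric. The rack hasn't moved and the gripper is clear, so I'm handing in.

```bash
python3 -c "
from rig import robot
robot.sign_off()"
```

```text
the job is handed in; nothing more can be done
```

I seated the hub on the turntable spigot and then the cap on the hub's spigot. Both went on flange down, lowered slowly until they touched and then released. I handed in at about 37 s, with the gripper clear of everything.

- **Seating heights:** the hub touched down with its underside at 59.7 mm, where 60 mm is home. The cap touched down at 107.9 mm, where 108 mm is home. Contact forces were about 4 N for the hub and 6 N for the cap.
- **Last pictures:** both fixed cameras showed the stack level and concentric. The red tube caps measured within 0.5 mm of where they started, so the rack has not moved.
- **Disagreement:** the wrist and fixed cameras differed by 3 to 6 mm in y. I centred both parts by closing the jaws on them in two directions, and aimed at a spigot position between the camera estimates. Neither part touched its spigot on the way down before it seated.

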